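# Hang the yellow pen holder on the headed stud

### The arm

A 6-joint arm with a two-finger parallel gripper is mounted at the origin on a cart in front of the work surface, level with it; the furniture and walls round the work are solid. World frame = base frame: x ahead of the robot, y to its left, z up, the work surface at z = 0. Lengths are in m, angles in degrees, forces in N, time in s.
With the tool pointing down it reaches from about 0.275 to 1 m from the base axis. Payload 8.4 kg.
Tool frame: the origin (TCP) lies at the very end of the fingers, on their centre line; the grasp point (between the pads) lies 19 mm behind it; z points along the fingers, y is the line along which they close (so a half turn about z gives the same grasp; the last joint's range is limited). The gripper opens to 85 mm and grips with 20 to 120 N. Pads are 22 mm wide; open, the fingers measure 114 mm over their backs; the gripper's body (76 mm by 85 mm) begins 54 mm behind the grasp point. The pads swing forward as they close: fully open they stand 13 mm farther back than shut.
Start: joints at [73.545, 20.225, 93.587, -0, 66.188, -0.138], TCP at [0.176, 0.6, 0.231] pointing down, gripper open.
Joint ranges: [-150.9, 150.9], [-52.94, 120.26], [3.33, 152.33], [-74.26, 254.26], [0, 154.13], [-172.89, 172.89]. Speed limits (degrees/s): [127.2, 127.2, 159.86, 180, 180, 180].

### API

Orientations are given as a 3x3 rotation matrix whose columns are the frame's x, y, z axes.
In Python, from workcell import manip, optics, job gives the robot as it stands (manip), with the cameras (optics) and the job (job).
- The arm moves only by the tool hand_motion, called after "Request:" in YAML: its name, and indented under it one key for each argument. Schema: {"type":"object","properties":{"motion":{"type":"object","properties":{"dx":{"type":"array","items":{"type":"number"},"minItems":1,"maxItems":8},"dy":{"type":"array","items":{"type":"number"},"minItems":1,"maxItems":8},"dz":{"type":"array","items":{"type":"number"},"minItems":1,"maxItems":8},"drx":{"type":"array","items":{"type":"number"},"minItems":1,"maxItems":8},"dry":{"type":"array","items":{"type":"number"},"minItems":1,"maxItems":8},"drz":{"type":"array","items":{"type":"number"},"minItems":1,"maxItems":8}},"additionalProperties":false,"required":["dx","dy","dz","drx","dry","drz"]},"finger_gap":{"type":"number"},"only":{"type":"string"},"quiet":{"type":"boolean"},"lines":{"type":"string"}},"required":["motion"],"additionalProperties":false}. motion is an object with one list for each field, all of the same length, 1 to 8, a row being the entries at one place: dx, dy, dz (the shift in fractions of the full range, 1 being 0.2 m), drx, dry, drz (a rotation vector in normalised numbers (1 is 120 degrees)); each row shifts and turns the commanded pose from where the row before left it, along the tool's axes as they then stand; what a row does not reach is not made up. A row lasts 1/12 s, in which the tool goes at most 0.0417 m and 7.16 degrees, less where a joint would pass 70% of its speed; a pose out of reach is approached as far as the arm can. finger_gap is the finger opening in m, set as the call begins (left out keeps the last). The fingers move at their own pace and stop on an object; the grip force is fixed at half the most. Time passes only in rows, so rows that do not move let the fingers close. The tool returns the time, the measured TCP pose, the force, the opening and the grip force at its end. only (a regular expression) keeps the lines of the reply that match it, lines (a string "A,B") keeps lines A to B, and quiet returns only ok. Shift and turn numbers lie between -1 and 1, and a call with a number outside is refused. Input that does not fit is refused with a message, and nothing moves.
- manip.observe(): the state, without advancing time (a new reading comes with each control period).
- optics.grab_frame(name): name is "scene" or "top" or "wrist"; returns the picture (480x640x3 uint8, red, green, blue); there is no depth.
- optics.calibration(name): a dict with "fov_y" (degrees; the focal length in pixels is half the picture's height over the tangent of half this angle, whatever the lens; pixels are square), "cx", "cy" (the principal point, pixels), "distortion" ([k1, k2, p1, p2, k3] as OpenCV has them; the pictures are not rectified), "R" (3x3) and "t" (3): a world point X has camera coordinates R X + t; the wrist camera has in their place "hand_eye" (4x4, takes a point from camera to tool coordinates, whose origin is the TCP and whose axes are the flange's). Camera axes: x right, y down, z forward; pixel columns grow to the right and rows downward; lengths in m; the calibration is good to about 2 mm. A picture is of the moment at which its call begins: read the wrist's pose just before it. calibration takes no time and is no camera call.
- job.hand_in(): hands the job in; it is judged then, once.
The state is a dict: "t": time; "joints": joint angles; "joint_velocities": joint speeds; "joint_efforts": joint torques, N m; "tool_pos": TCP position; "tcp_rot": TCP orientation; "wrist_force": force on the tool from outside, world axes, zero at the start; "torque": the same for the moment, N m; "finger_gap": finger opening in m; "grasp_force": force on a finger pad.
Only numpy, scipy, OpenCV 4.12 (cv2) and the standard library are available. Lean on these libraries where they do the work, as an engineer would, in place of code of your own. Each camera call takes 0.05 s, during which the arm holds its last target. There are 200 camera calls.

### The job

Hang the yellow pen holder on the red-headed stud of the metal post: slip the wide part of its keyhole over the stud's head, then slide it straight down until the narrow slot is fully seated on the shank behind the head, and let go so that it hangs there upright. Leave the blue holder standing where it is.

Things in the scene. Friction and masses are not known exactly. Their poses are not given: they have to be found in the camera images.
- yellow_holder: YELLOW pen holder, to be hung (mm): upright plate 90 wide (y), 6 thick (x -3 to 3), 126 tall, tray 30 high on its front (x -59 to -3). Stands upright, 220 g. Origin: centre of the plate's underside. z up; +x points out of the flat back, away from the robot within 0.35 rad. On top is a grip block 36 wide (y), x -21 to 3, z 116 to 155. It may stand left or right of the blue one.
- yellow_slot (a point): Where the shank sits when the yellow holder hangs: in the keyhole, mid thickness, 97.5 mm above the holder's origin, same axes. Keyhole through the plate (mm): round entry hole 46 dia, centred 37.5 below this point; above it a funnel narrows into an upright slot 15 wide whose rounded upper end is 5 above this point.
- blue_holder: BLUE pen holder, same shape, size, keyhole and origin as the yellow one; bystander, to be left standing where it is.
- stud (a point): Headed stud on a fixed upright panel (mm: 100 wide, top 168 above the desk, base plate 10 high, 45 out in front). Point on its axis 150 above the desk, midway between panel and head: the hung holder's slot point belongs here. x points into the panel (away from the robot within 0.3 rad), z up. Shank 10 dia along x; panel face at x 8.5; red head 26 dia, x -14.5 to -8.5.

How it is judged:
By the outcome, as a careful person would: the job done as asked, in the order asked, and still so for the second after the job is handed in, with the robot touching nothing.
It also fails if it takes over 38 s, if anything falls off the work surface, if the arm or the gripper's body presses on something with over 40 N, if the wrist force passes 120 N, or if a joint passes its speed limit or range.

## Working session

There is one attempt and no reset: what is moved stays moved. The work goes in short steps, Python scripts to look and compute and a tool call to move; the robot and the scene stay as the last step left them, time stands still between calls to the robot, and variables do not carry over. Pictures are saved under pics/ and viewed, at most 10 in all, crops included, and the job is handed in when it is done.

```bash
ls; mkdir -p pics
```

Create h.py:
```python
import numpy as np, cv2
from workcell import manip, optics, job
def K(c):
    f=240/np.tan(np.radians(c["fov_y"])/2); return np.array([[f,0,c["cx"]],[0,f,c["cy"]],[0,0,1]])
def cam(name,st=None):
    c=optics.calibration(name)
    if "R" in c: return K(c),np.array(c["distortion"]),np.array(c["R"]),np.array(c["t"])
    st=st or manip.observe(); T=np.eye(4);T[:3,:3]=st["tcp_rot"];T[:3,3]=st["tool_pos"]
    M=np.linalg.inv(T@np.array(c["hand_eye"])); return K(c),np.array(c["distortion"]),M[:3,:3],M[:3,3]
def proj(C,X):
    return cv2.projectPoints(np.atleast_2d(X).astype(float),cv2.Rodrigues(C[2])[0],C[3],C[0],C[1])[0][:,0]
def ray(C,uv):
    p=cv2.undistortPoints(np.array([[uv]],float),C[0],C[1])[0,0]
    d=C[2].T@np.array([p[0],p[1],1]); return -C[2].T@C[3], d/np.linalg.norm(d)
def tri(obs):
    A=0;b=0
    for C,uv in obs:
        o,d=ray(C,uv);P=np.eye(3)-np.outer(d,d);A=A+P;b=b+P@o
    X=np.linalg.solve(A,b); return X,[np.round(proj(C,X)[0]-uv,1) for C,uv in obs]
def snap(name,f):
    im=optics.grab_frame(name); cv2.imwrite(f"pics/{f}.png",im[:,:,::-1]); return im
```

Run:
```python
from h import *
for n in("scene","top","wrist"): snap(n,n+"0")
for n in("scene","top"):
    C=cam(n);print(n,-C[2].T@C[3],C[2][2])
print(optics.calibration("wrist"));s=manip.observe();print(s)
```

```text
pics
workcell.py
scene [0.2496772  0.63616314 0.82898677] [ 0.32133992 -0.62571611 -0.7107883 ]
top [0.41793557 0.00270321 0.96614857] [ 0.15113907  0.01088013 -0.98845263]
{'fov_y': 69.57894214309931, 'cx': 322.33393709186265, 'cy': 233.77973269454054, 'distortion': array([0.02197407, 0.        , 0.        , 0.        , 0.        ]), 'hand_eye': array([[ 8.38168700e-04, -9.53054118e-01, -3.02798852e-01,
         7.84849941e-02],
       [ 9.99998890e-01,  4.25852128e-04,  1.42770570e-03,
         1.19135884e-03],
       [-1.23173326e-03, -3.02799713e-01,  9.53053418e-01,
        -1.43961209e-01],
       [ 0.00000000e+00,  0.00000000e+00,  0.00000000e+00,
         1.00000000e+00]])}
{'t': 0.15, 'joints': array([ 7.35456104e+01,  2.02542479e+01,  9.36200596e+01,  1.41980011e-03,
        6.61873473e+01, -1.36789951e-01]), 'joint_velocities': array([ 0.06304521, -0.06749171, -0.15038731, -0.02336088, -0.00545236,
        0.01371917]), 'joint_efforts': array([-5.90088712e-04, -6.05635142e+01, -3.42339814e+01, -4.23694428e-05,
        6.04414672e-03,  3.58412547e-05]), 'tool_pos': array([0.17548125, 0.59947427, 0.23071882]), 'tcp_rot': array([[-9.59716215e-01,  2.80970958e-01, -3.26543919e-04],
       [ 2.80971147e-01,  9.59715668e-01, -1.02558795e-03],
       [ 2.52288873e-05, -1.07602280e-03, -9.99999421e-01]]), 'wrist_force': array([ 0.07637451, -0.36939455, -0.01833132]), 'torque': array([ 0.02926964,  0.03131692, -0.01956312]), 'grasp_force': 0.0, 'finger_gap': 0.08571566585234063}
```

View pics/scene0.png

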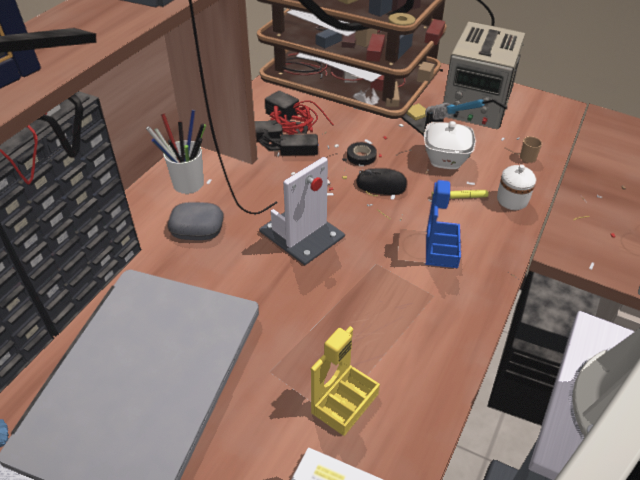

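View pics/top0.png

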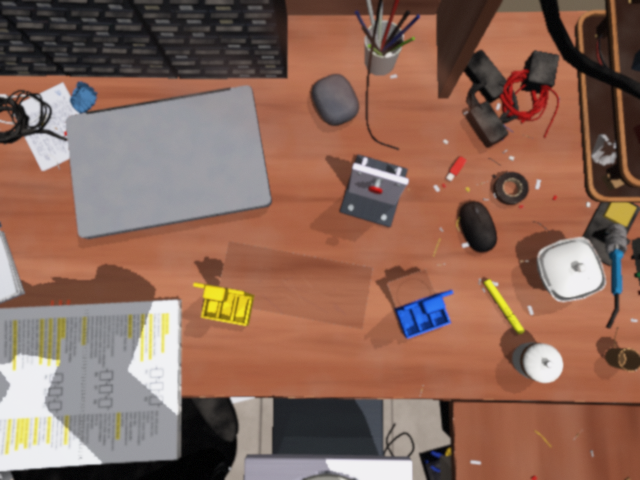

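Create fit.py:
```python
from h import *
from scipy.optimize import minimize
def box(x0,x1,y0,y1,z0,z1): return np.array([[x,y,z] for x in(x0,x1) for y in(y0,y1) for z in(z0,z1)])/1000
PARTS=[box(-3,3,-45,45,0,126),box(-59,-3,-45,45,0,30),box(-21,3,-18,18,116,155)]
def mask(im,col):
    h=cv2.cvtColor(im,cv2.COLOR_RGB2HSV)
    m=cv2.inRange(h,(22,110,50),(36,255,255)) if col=="y" else cv2.inRange(h,(105,120,40),(125,255,255))
    return cv2.morphologyEx(m,cv2.MORPH_CLOSE,np.ones((5,5)))
def render(C,p):
    x,y,z,a=p;c,s=np.cos(a),np.sin(a);R=np.array([[c,-s,0],[s,c,0],[0,0,1]])
    m=np.zeros((480,640),np.uint8)
    for P in PARTS:
        q=proj(C,P@R.T+[x,y,z]);cv2.fillConvexPoly(m,(cv2.convexHull(q.astype(np.float32))*16).round().astype(np.int32),255,shift=4)
    return cv2.GaussianBlur(m,(0,0),1.2)
def fit(views,p0):
    B=[(C,cv2.GaussianBlur(m,(0,0),1.2).astype(float)) for C,m in views]
    def cost(p): return sum(np.abs(render(C,p)-m).sum()/m.sum() for C,m in B)
    best=None
    for a in (-.3,-.1,.1,.3):
        r=minimize(cost,[*p0,0,a],method="Nelder-Mead",options=dict(initial_simplex=np.array([[*p0,0,a]]+[[*(np.array([*p0,0,a])+d)] for d in np.diag([.02,.02,.01,.2])]),xatol=1e-5,fatol=1e-5,maxiter=600))
        if best is None or r.fun<best.fun: best=r
    return best
def blob(m,box):
    o=np.zeros_like(m);x0,y0,x1,y1=box;o[y0:y1,x0:x1]=m[y0:y1,x0:x1];return o
def floor(C,uv,z):
    o,d=ray(C,uv);return (o+d*(z-o[2])/d[2])[:2]
if __name__=="__main__":
    I={n:cv2.imread(f"pics/{n}0.png")[:,:,::-1].copy() for n in("scene","top")}
    S,T=cam("scene"),cam("top")
    for col,bs,bt in (("y",(295,315,395,445),(185,270,265,340)),("b",(415,170,475,275),(385,275,465,350))):
        ms,mt=blob(mask(I["scene"],col),bs),blob(mask(I["top"],col),bt)
        p0=floor(T,((bt[0]+bt[2])/2,(bt[1]+bt[3])/2),.05)
        r=fit([(S,ms),(T,mt)],p0);print(col,r.x.round(4),round(r.fun,3),p0)
        for n,m in(("scene",ms),("top",mt)):
            cs,_=cv2.findContours((render(cam(n),r.x)>127).astype(np.uint8),0,1);cv2.drawContours(I[n],cs,-1,(255,0,255),1)
    h={n:cv2.cvtColor(I[n],cv2.COLOR_RGB2HSV) for n in I}; c={}
    for n,b in(("scene",(300,165,335,205)),("top",(360,170,395,205))):
        m=cv2.inRange(h[n],(0,150,60),(8,255,255))|cv2.inRange(h[n],(172,150,60),(180,255,255));m=blob(m,b)
        ys,xs=np.nonzero(m);c[n]=(xs.mean(),ys.mean());print(n,c[n],len(xs))
    print(tri([(S,c["scene"]),(T,c["top"])]))
    a=[cv2.resize(I["scene"][150:270,250:350],(400,480)),cv2.resize(I["top"][140:240,330:415],(400,480))]
    b=[cv2.resize(I["scene"][320:440,290:390],(400,480)),cv2.resize(I["top"][270:345,185:265],(400,480))]
    cv2.imwrite("pics/a.png",np.hstack(a)[:,:,::-1]);cv2.imwrite("pics/b.png",np.hstack(b)[:,:,::-1])
```

```bash
python3 fit.py
```

```text
y [ 0.4641  0.1954 -0.002  -0.1548] 0.169 [0.43695431 0.19784192]
b [ 0.4475 -0.1771 -0.0056  0.3076] 0.246 [ 0.42636653 -0.18232287]
scene (np.float64(316.93), np.float64(184.03)) 100
top (np.float64(375.0169491525424), np.float64(189.45762711864407)) 59
(array([ 0.63761258, -0.08003253,  0.14908907]), [array([-0.8, -0.2]), array([0.2, 0.8])])
```

```bash
python3 -c "
import cv2,numpy as np
a=cv2.imread('pics/a.png');b=cv2.imread('pics/b.png')
cv2.imwrite('pics/ab.png',cv2.resize(np.vstack([a,b]),(500,600)))"
```

```text
(no output)
```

View pics/a.png

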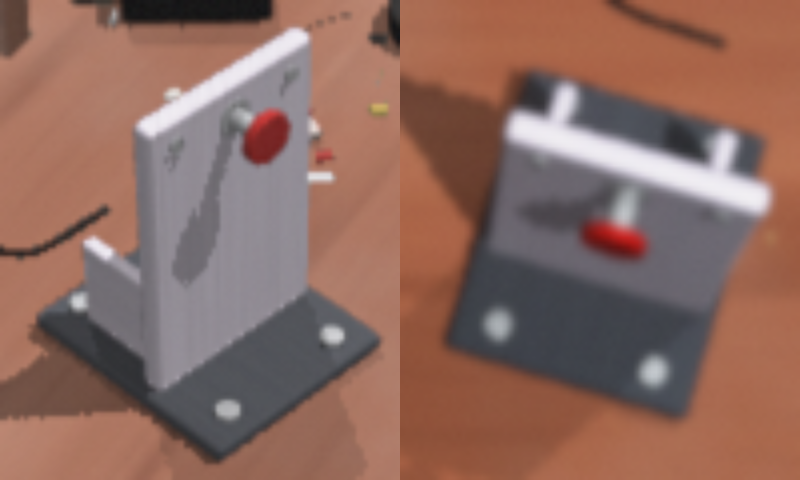

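View pics/b.png

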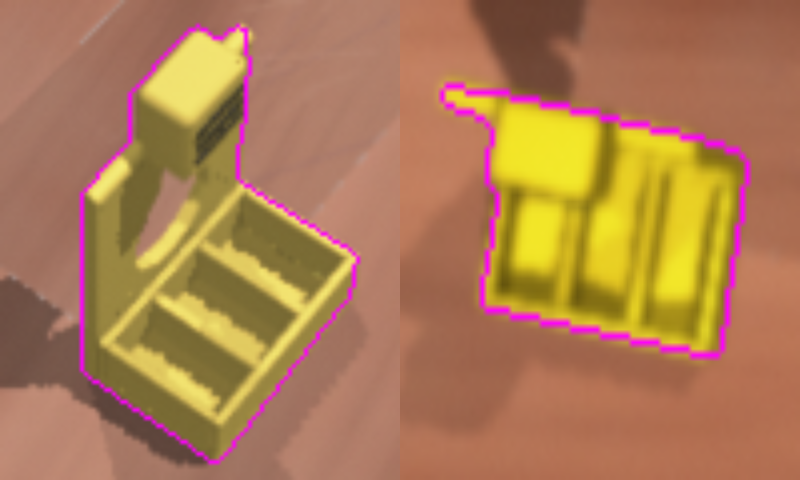

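Create go.py:
```python
from h import *
import sys
from scipy.spatial.transform import Rotation as Ro
# target x y z yaw(deg): print delta in tool axes; tool down, tool y at yaw
def delta(x,y,z,yaw):
    s=manip.observe();R=s["tcp_rot"];a=np.radians(yaw);c,n=np.cos(a),np.sin(a)
    G=np.array([[-c,-n,0],[-n,c,0],[0,0,-1.]])
    d=R.T@(np.array([x,y,z])-s["tool_pos"]);rv=np.degrees(Ro.from_matrix(R.T@G).as_rotvec())
    print("t",round(s["t"],2),"tcp",s["tool_pos"].round(4),"d",d.round(4),"rot",rv.round(2),"n>=",round(np.linalg.norm(d)/.0417,1),round(np.linalg.norm(rv)/7.16,1))
if __name__=="__main__": delta(*map(float,sys.argv[1:5]))
```

Run:
```python
from h import *
S,T=cam("scene"),cam("top")
s=lambda x,y:(250+x/4,150+y/4); t=lambda x,y:(330+(x-400)*85/400,140+y*100/480)
L,e1=tri([(S,s(148,137)),(T,t(508,138))]);R,e2=tri([(S,s(307,42)),(T,t(766,212))])
print(L,R,e1,e2,np.linalg.norm(L-R));d=L-R;print("yaw",np.degrees(np.arctan2(-d[0],d[1])))
for z in(.168,):
    from fit import floor
    a,b=floor(T,t(508,138),z),floor(T,t(766,212),z);print(a,b,np.linalg.norm(a-b),np.degrees(np.arctan2(-(a-b)[0],(a-b)[1])))
    a,b=floor(S,s(148,137),z),floor(S,s(307,42),z);print(a,b,np.linalg.norm(a-b),np.degrees(np.arctan2(-(a-b)[0],(a-b)[1])))
```

```bash
python3 go.py 0.445 0.197 0.245 -8.9
```

```text
[ 0.67218035 -0.03998344  0.16352794] [ 0.64606346 -0.13551449  0.15939218] [array([0.1, 0. ]), array([-0. , -0.1])] [array([0.1, 0. ]), array([-0. , -0.1])] 0.09912305025313704
yaw -15.290261004383563
[ 0.67052748 -0.03981364] [ 0.64353476 -0.13406432] 0.09803977861149363 -15.981330454130296
[ 0.66959754 -0.03543362] [ 0.64106852 -0.12558976] 0.09456233178638422 -17.559459068770042
t 0.15 tcp [0.1755 0.5995 0.2307] d [-0.3717 -0.3105 -0.014 ] rot [-0.06 -0.01 -7.42] n>= 11.6 1.0
```

Units first: shifts go in shares of 0.2 m and turns go in shares of 120 degrees. So -0.031 m is -0.155, -0.026 m is -0.13.

Request:
hand_motion:
  motion: {"dx": [-0.155, -0.155, -0.155, -0.155, -0.155, -0.155, -0.155, -0.155], "dy": [-0.13, -0.13, -0.13, -0.13, -0.13, -0.13, -0.13, -0.13], "dz": [-0.005, -0.005, -0.005, -0.005, -0.005, -0.005, -0.005, -0.005], "drx": [0, 0, 0, 0, 0, 0, 0, 0], "dry": [0, 0, 0, 0, 0, 0, 0, 0], "drz": [0, 0, 0, 0, 0, 0, 0, 0]}
  finger_gap: 0.085

```text
t: 0.82
tool_pos: [0.3557, 0.3287, 0.2393]
tcp_rot: [[-0.96, 0.281, 0.0], [0.281, 0.96, 0.0], [-0.0, 0.0, -1.0]]
wrist_force: [0.7, 0.8, -0.7]
finger_gap: 0.085
grasp_force: 0.0
```

Request:
hand_motion:
  motion: {"dx": [-0.155, -0.155, -0.155, -0.155, 0, 0, 0], "dy": [-0.13, -0.13, -0.13, -0.125, 0, 0, 0], "dz": [-0.005, -0.005, -0.005, -0.005, 0, 0, 0], "drx": [0, 0, 0, 0, 0, 0, 0], "dry": [0, 0, 0, 0, 0, 0, 0], "drz": [0, 0, 0, 0, -0.0592, 0, 0]}

```text
t: 1.4
tool_pos: [0.4451, 0.1966, 0.2431]
tcp_rot: [[-0.986, 0.164, -0.001], [0.164, 0.986, 0.0], [0.001, 0.0, -1.0]]
wrist_force: [-0.3, 0.2, -0.1]
finger_gap: 0.0853
grasp_force: 0.0
```

Run:
```python
from fit import *
W=cam("wrist");im=snap("wrist","w1")
S,T=cam("scene"),cam("top")
ms=blob(mask(cv2.imread("pics/scene0.png")[:,:,::-1].copy(),"y"),(295,315,395,445));mt=blob(mask(cv2.imread("pics/top0.png")[:,:,::-1].copy(),"y"),(185,270,265,340))
mw=mask(im,"y")
for v in([(W,mw)],[(S,ms),(T,mt),(W,mw)],[(T,mt),(W,mw)]):
    r=fit(v,(.464,.195));print(r.x.round(4),round(r.fun,3))
    if len(v)==1:
        cs,_=cv2.findContours((render(W,r.x)>127).astype(np.uint8),0,1);cv2.drawContours(im,cs,-1,(255,0,255),1)
cv2.imwrite("pics/w1.png",im[:,:,::-1])
```

```bash
python3 go.py 0.455 0.197 0.245 -8.9
```

```text
[ 0.4643  0.1966 -0.0061 -0.1668] 0.175
[ 0.4642  0.1959 -0.0043 -0.1687] 0.368
[ 0.4646  0.1966 -0.0072 -0.1748] 0.235
t 1.45 tcp [0.4447 0.1972 0.2431] d [-0.0101  0.0015 -0.0019] rot [-0.   -0.04 -0.52] n>= 0.3 0.1
```

View pics/w1.png

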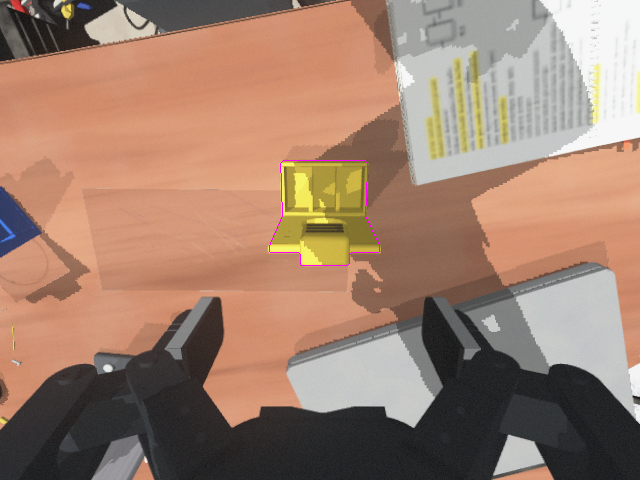

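In the tool's units: 0.03 m is 0.15, -0.0105 m is -0.0525.

Request:
hand_motion:
  motion: {"dx": [-0.0525, 0, 0, 0, 0, 0], "dy": [0.011, 0, 0, 0, 0, 0], "dz": [0.15, 0.15, 0.125, 0.1, 0.05, 0], "drx": [0, 0, 0, 0, 0, 0], "dry": [0, 0, 0, 0, 0, 0], "drz": [0, 0, 0, 0, 0, 0]}

```text
t: 1.95
tool_pos: [0.454, 0.1978, 0.1263]
tcp_rot: [[-0.987, 0.16, -0.004], [0.16, 0.987, -0.002], [0.003, -0.002, -1.0]]
wrist_force: [-0.3, -0.3, 0.1]
finger_gap: 0.0849
grasp_force: 0.0
```

Request:
hand_motion:
  motion: {"dx": [0, 0, 0, 0, 0, 0, 0, 0], "dy": [0, 0, 0, 0, 0, 0, 0, 0], "dz": [0, 0, 0, 0, 0, 0, 0, 0], "drx": [0, 0, 0, 0, 0, 0, 0, 0], "dry": [0, 0, 0, 0, 0, 0, 0, 0], "drz": [0, 0, 0, 0, 0, 0, 0, 0]}
  finger_gap: 0.0

```text
t: 2.62
tool_pos: [0.4567, 0.1974, 0.1295]
tcp_rot: [[-0.987, 0.16, 0.002], [0.16, 0.987, 0.001], [-0.002, 0.001, -1.0]]
wrist_force: [-0.8, -2.1, 6.5]
finger_gap: 0.0356
grasp_force: 59.8
```

In the tool's units: -0.03 m is -0.15, -0.02 m is -0.1.

Request:
hand_motion:
  motion: {"dx": [0, 0, 0, 0, 0, 0, 0], "dy": [0, 0, 0, 0, 0, 0, 0], "dz": [-0.05, -0.1, -0.15, -0.15, -0.1, 0, 0], "drx": [0, 0, 0, 0, 0, 0, 0], "dry": [0, 0, 0, 0, 0, 0, 0], "drz": [0, 0, 0, 0, 0, 0, 0]}

```text
t: 3.2
tool_pos: [0.4565, 0.1975, 0.2398]
tcp_rot: [[-0.987, 0.16, 0.003], [0.16, 0.987, 0.001], [-0.003, 0.002, -1.0]]
wrist_force: [-1.0, 0.1, -1.7]
finger_gap: 0.035
grasp_force: 60.5
```

```bash
python3 go.py 0.46 0.05 0.24 -16
```

```text
t 3.2 tcp [0.4565 0.1975 0.2398] d [-0.0271 -0.1451 -0.0004] rot [0.1  0.14 6.77] n>= 3.5 0.9
```

In the tool's units: -0.024 m is -0.12, -0.022 m is -0.11, 1.7 degrees is 0.0142.

Request:
hand_motion:
  motion: {"dx": [-0.02, -0.02, -0.02, -0.02, -0.02, -0.01, 0, 0], "dy": [-0.11, -0.12, -0.12, -0.12, -0.12, -0.12, 0, 0], "dz": [0, 0, 0, 0, 0, 0, 0, 0], "drx": [0, 0, 0, 0, 0, 0, 0, 0], "dry": [0, 0, 0, 0, 0, 0, 0, 0], "drz": [0.0142, 0.0142, 0.0142, 0.0133, 0, 0, 0, 0]}

```text
t: 3.87
tool_pos: [0.4439, 0.0534, 0.2371]
tcp_rot: [[-0.961, 0.277, -0.002], [0.277, 0.961, -0.0], [0.002, -0.001, -1.0]]
wrist_force: [-0.6, 0.9, -2.2]
finger_gap: 0.0346
grasp_force: 61.3
```

Run:
```python
from h import *
s=manip.observe();print(s["tool_pos"],s["tcp_rot"][:,1]);a=snap("wrist","w2");b=snap("top","t2");c=snap("scene","s2")
cv2.imwrite("pics/m2.png",np.hstack([cv2.resize(a,(400,300)),cv2.resize(b[100:340,220:540],(400,300))])[:,:,::-1])
```

```text
[0.44388321 0.05338401 0.23710573] [ 2.76568423e-01  9.60993947e-01 -7.35247994e-04]
```

View pics/m2.png

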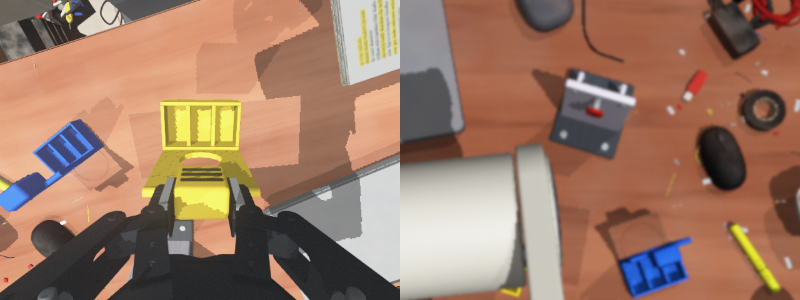

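Create stud.py:
```python
from fit import *
th=np.linspace(0,2*np.pi,40)
DISK=np.array([[x,.013*np.cos(t),.013*np.sin(t)] for x in(-.0145,-.0085) for t in th])
def redmask(im,b):
    h=cv2.cvtColor(im,cv2.COLOR_RGB2HSV);m=cv2.inRange(h,(0,130,50),(9,255,255))|cv2.inRange(h,(170,130,50),(180,255,255));return cv2.GaussianBlur(blob(m,b),(0,0),1.2).astype(float)
def rd(C,p,P=DISK):
    a=p[3];c,s=np.cos(a),np.sin(a);R=np.array([[c,-s,0],[s,c,0],[0,0,1]]);m=np.zeros((480,640),np.uint8)
    q=proj(C,P@R.T+p[:3]);cv2.fillConvexPoly(m,(cv2.convexHull(q.astype(np.float32))*16).round().astype(np.int32),255,shift=4);return cv2.GaussianBlur(m,(0,0),1.2)
if __name__=="__main__":
    S,T=cam("scene"),cam("top");ld=lambda n:cv2.imread(f"pics/{n}.png")[:,:,::-1].copy()
    for ns,nt in(("scene0","top0"),):
        V=[(S,redmask(ld(ns),(300,165,335,205))),(T,redmask(ld(nt),(360,170,395,205)))]
        for fz in(None,.15):
          for a in(-14,-16,-18):
            f=lambda q:sum(np.abs(rd(C,[q[0],q[1],fz or q[2],np.radians(a)])-m).sum()/m.sum() for C,m in V)
            x0=np.array([.65,-.084,.15]);r=minimize(f,x0,method="Nelder-Mead",options=dict(initial_simplex=np.vstack([x0,x0+np.diag([.01,.01,.01])]),maxiter=400));print(fz,a,r.x.round(4),round(r.fun,3))
```

```bash
python3 stud.py
```

```text
None -14 [ 0.65   -0.084   0.1464] 1.148
None -16 [ 0.6486 -0.0812  0.1499] 1.2
None -18 [ 0.6516 -0.0851  0.148 ] 1.221
0.15 -14 [ 0.6486 -0.0816  0.1525] 1.189
0.15 -16 [ 0.6489 -0.0839  0.1532] 1.195
0.15 -18 [ 0.6501 -0.0841  0.1495] 1.239
```

Run:
```python
import re
s=open("stud.py").read()
s=s.replace("m=cv2.inRange(h,(0,130,50),(9,255,255))|cv2.inRange(h,(170,130,50),(180,255,255));return cv2.GaussianBlur(blob(m,b)","m=cv2.inRange(h,(0,165,50),(6,255,255))|cv2.inRange(h,(170,165,50),(180,255,255));m=blob(m,b);n,l,st,_=cv2.connectedComponentsWithStats(m);k=1+st[1:,4].argmax();print(st[k]);return cv2.GaussianBlur(((l==k)*255).astype(np.uint8)")
open("stud.py","w").write(s)
```

```bash
python3 stud.py
```

```text
[312 178  10  12  85]
[369 187  13   6  52]
None -14 [ 0.6511 -0.0858  0.1425] 1.947
None -16 [ 0.6479 -0.0825  0.147 ] 1.924
None -18 [ 0.6492 -0.0843  0.1472] 1.998
0.15 -14 [ 0.6491 -0.0802  0.1526] 2.006
0.15 -16 [ 0.6469 -0.082   0.155 ] 1.998
0.15 -18 [ 0.6471 -0.082   0.1556] 2.048
```

Run:
```python
from stud import *
for n in("scene","top"):
    C=cam(n);m=redmask(cv2.imread(f"pics/{n}0.png")[:,:,::-1].copy(),(300,165,335,205) if n=="scene" else (360,170,395,205))
    r=rd(C,[.65,-.0835,.15,-.28]);ys,xs=np.nonzero(r>127);print(n,xs.min(),xs.max(),ys.min(),ys.max(),len(xs),proj(C,[[.639,-.08,.15]]),m.sum(),r.sum())
```

```text
[312 178  10  12  85]
scene 309 322 176 190 153 [[315.46612539 183.16094945]] 21681.0 39792
[369 187  13   6  52]
top 368 383 185 194 116 [[375.26035626 189.31002027]] 13252.0 30097
```

Run:
```python
from stud import *
from scipy.optimize import least_squares
obs={"scene":(316.9,184.0),"top":(375.0,189.45)};Cs={n:cam(n) for n in obs}
def ctr(C,p):
    r=rd(C,p).astype(float);Y,X=np.mgrid[:480,:640];return np.array([(r*X).sum(),(r*Y).sum()])/r.sum()
for a in(-14,-16,-18):
  for fz in(0,1):
    f=lambda q:np.concatenate([ctr(Cs[n],[q[0],q[1],.15 if fz else q[2],np.radians(a)])-obs[n] for n in obs])
    r=least_squares(f,[.65,-.083,.15],diff_step=.01);print(a,fz,r.x.round(4),r.fun.round(2))
```

```text
-14 0 [ 0.6488 -0.0834  0.1485] [-0.57 -0.13  0.37  0.69]
-14 1 [ 0.6484 -0.0822  0.15  ] [-0.77 -0.27 -0.02  0.67]
-16 0 [ 0.6485 -0.0825  0.15  ] [-0.76 -0.25  0.09  0.71]
-16 1 [ 0.6486 -0.0827  0.15  ] [-0.78 -0.49  0.05  0.62]
-18 0 [ 0.6484 -0.0829  0.1501] [-0.71 -0.47  0.13  0.74]
-18 1 [ 0.6485 -0.083   0.15  ] [-0.75 -0.37  0.17  0.72]<stdin>:5: RuntimeWarning: invalid value encountered in divide
```

```bash
python3 go.py 0.5748 -0.0624 0.2195 -16
```

```text
t 4.02 tcp [0.4448 0.0548 0.2377] d [-0.1572 -0.0771  0.0181] rot [-0.   -0.05  0.09] n>= 4.2 0.0
```

In the tool's units: -0.028 m is -0.14, -0.025 m is -0.125.

Request:
hand_motion:
  motion: {"dx": [-0.1, -0.125, -0.14, -0.14, -0.14, -0.14, 0, 0], "dy": [-0.05, -0.065, -0.07, -0.07, -0.07, -0.06, 0, 0], "dz": [0.01, 0.015, 0.015, 0.015, 0.015, 0.02, 0, 0], "drx": [0, 0, 0, 0, 0, 0, 0, 0], "dry": [0, 0, 0, 0, 0, 0, 0, 0], "drz": [0, 0, 0, 0, 0, 0, 0, 0]}

```text
t: 4.68
tool_pos: [0.5755, -0.0627, 0.2192]
tcp_rot: [[-0.962, 0.275, -0.001], [0.275, 0.962, 0.0], [0.001, -0.0, -1.0]]
wrist_force: [-0.9, 0.5, -2.4]
finger_gap: 0.035
grasp_force: 61.3
```

Create chk.py:
```python
from stud import *
import sys
im=snap("scene","s_"+sys.argv[1]);S=cam("scene");s=manip.observe()
R=s["tcp_rot"];yaw=np.arctan2(-R[1,0],-R[0,0]);u=np.array([np.cos(yaw),np.sin(yaw),0])
o=s["tool_pos"]+.0077*u-[0,0,.1295]
v=np.array([-u[1],u[0],0]);d=o+[0,0,.0975]-np.array([.6495,-.0838,.15])
print("t",s["t"],"slot-stud in holder axes",d@u,d@v,d[2],"yaw",np.degrees(yaw),"tilt",R[2,:2],"F",s["wrist_force"])
x0,y0=int(sys.argv[2]),int(sys.argv[3])
big=cv2.resize(im[y0:y0+150,x0:x0+200],(800,600))
for P,c in((PARTS[0],(255,0,255)),(PARTS[1],(255,0,255)),(PARTS[2],(0,255,255))):
    q=proj(S,P@np.c_[u,v,[0,0,1]].T+o);q=cv2.convexHull(((q-[x0,y0]+.5)*4).astype(np.float32)).astype(int);cv2.polylines(big,[q],True,c,1)
cv2.imwrite(f"pics/c_{sys.argv[1]}.png",big[:,:,::-1])
```

```bash
python3 chk.py 1 230 130
```

```text
t 4.7333 slot-stud in holder axes -0.0703432607301697 0.00037807404256372376 0.03732889267519124 yaw -15.907570940425352 tilt [ 2.02301785e-03 -1.07893782e-05] F [-0.02993241  0.10643338 -1.53574414]
```

View pics/c_1.png

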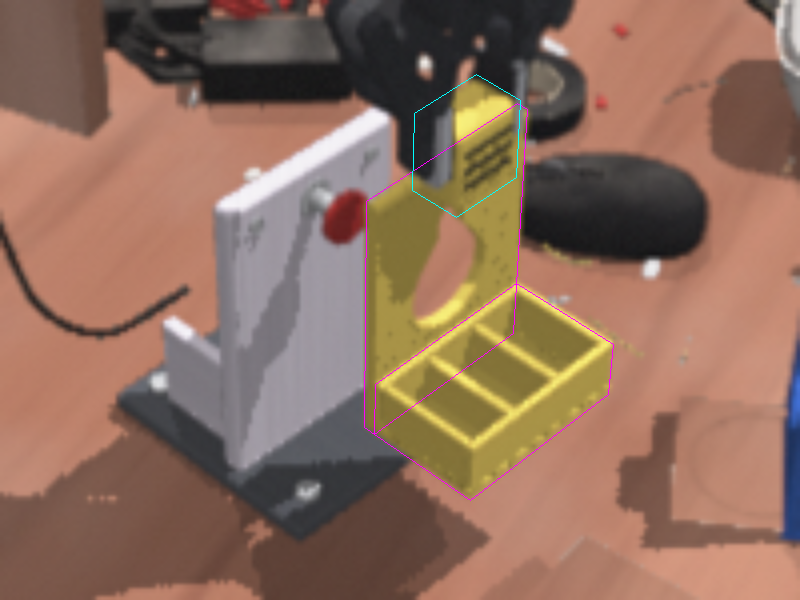

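In the tool's units: -0.012 m is -0.06, -0.01 m is -0.05.

Request:
hand_motion:
  motion: {"dx": [-0.06, -0.06, -0.06, -0.05, -0.035, -0.025, 0, 0], "dy": [0, 0, 0, 0, 0, 0, 0, 0], "dz": [0, 0, 0, 0, 0, 0, 0, 0], "drx": [0, 0, 0, 0, 0, 0, 0, 0], "dry": [0, 0, 0, 0, 0, 0, 0, 0], "drz": [0, 0, 0, 0, 0, 0, 0, 0]}

```text
t: 5.4
tool_pos: [0.6302, -0.0784, 0.2201]
tcp_rot: [[-0.962, 0.274, -0.001], [0.274, 0.962, 0.0], [0.001, -0.0, -1.0]]
wrist_force: [-0.9, -0.3, -1.7]
finger_gap: 0.035
grasp_force: 61.3
```

Request:
hand_motion:
  motion: {"dx": [-0.02, -0.02, -0.02, 0, 0], "dy": [0, 0, 0, 0, 0], "dz": [0, 0, 0, 0, 0], "drx": [0, 0, 0, 0, 0], "dry": [0, 0, 0, 0, 0], "drz": [0, 0, 0, 0, 0]}

```text
t: 5.82
tool_pos: [0.6423, -0.0821, 0.2202]
tcp_rot: [[-0.962, 0.274, -0.0], [0.274, 0.962, 0.0], [0.0, 0.0, -1.0]]
wrist_force: [-0.2, -0.0, -2.7]
finger_gap: 0.0346
grasp_force: 61.3
```

```bash
python3 chk.py 2 230 130
```

```text
t 5.8667 slot-stud in holder axes 9.364455829838887e-05 -0.000341885417844041 0.03819303943337182 yaw -15.924212701748152 tilt [ 2.60197911e-04 -3.85585217e-05] F [-1.02278347  0.80389439 -2.15622995]
```

View pics/c_2.png

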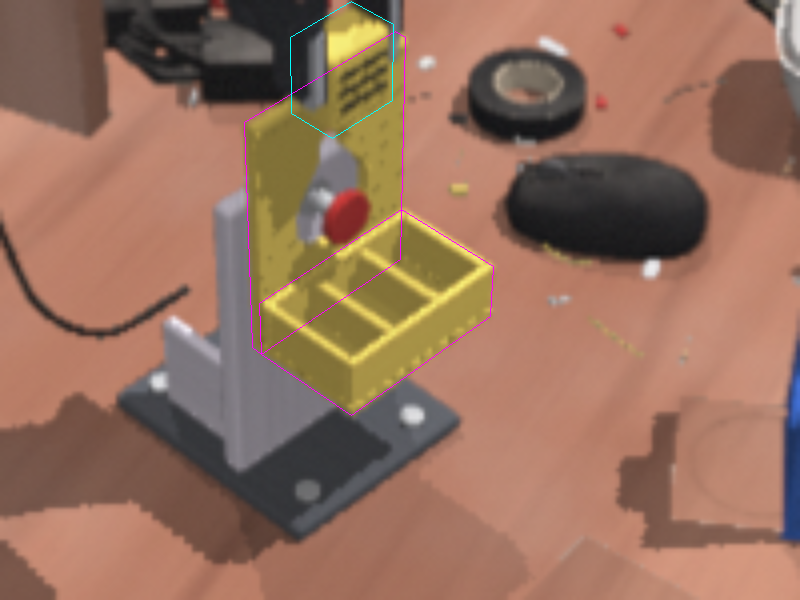

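The head is through: the red head is in front of the yellow plate at about (347,217), with the shank in the entry hole. Next I lower.

In the tool's units: 0.007 m is 0.035, 0.005 m is 0.025.

Request:
hand_motion:
  motion: {"dx": [0, 0, 0, 0, 0, 0], "dy": [0, 0, 0, 0, 0, 0], "dz": [0.035, 0.035, 0.025, 0.02, 0, 0], "drx": [0, 0, 0, 0, 0, 0], "dry": [0, 0, 0, 0, 0, 0], "drz": [0, 0, 0, 0, 0, 0]}

```text
t: 6.37
tool_pos: [0.6419, -0.082, 0.1968]
tcp_rot: [[-0.962, 0.274, -0.001], [0.274, 0.962, 0.0], [0.001, -0.0, -1.0]]
wrist_force: [0.6, 0.1, -1.9]
finger_gap: 0.035
grasp_force: 61.3
```

Request:
hand_motion:
  motion: {"dx": [0, 0, 0, 0, 0, 0], "dy": [0, 0, 0, 0, 0, 0], "dz": [0.02, 0.02, 0.01, 0.005, 0, 0], "drx": [0, 0, 0, 0, 0, 0], "dry": [0, 0, 0, 0, 0, 0], "drz": [0, 0, 0, 0, 0, 0]}

```text
t: 6.87
tool_pos: [0.6422, -0.082, 0.1863]
tcp_rot: [[-0.962, 0.274, 0.0], [0.274, 0.962, 0.0], [-0.0, 0.0, -1.0]]
wrist_force: [0.0, -0.4, -1.8]
finger_gap: 0.0349
grasp_force: 61.3
```

```bash
python3 chk.py 3 230 130
```

```text
t 6.9167 slot-stud in holder axes 0.0002168669916695548 -0.0002609299245786098 0.004391596228902672 yaw -15.916596989943617 tilt [-2.01225891e-04  3.58956106e-05] F [ 0.0386767  -0.19893771 -1.99543279]
```

No side force, 4.4 mm to go.

In the tool's units: 0.002 m is 0.01, 0.0015 m is 0.0075.

Request:
hand_motion:
  motion: {"dx": [0, 0, 0, 0, 0], "dy": [0, 0, 0, 0, 0], "dz": [0.01, 0.0075, 0.005, 0, 0], "drx": [0, 0, 0, 0, 0], "dry": [0, 0, 0, 0, 0], "drz": [0, 0, 0, 0, 0]}

```text
t: 7.33
tool_pos: [0.6424, -0.0819, 0.1824]
tcp_rot: [[-0.962, 0.274, 0.001], [0.274, 0.962, 0.0], [-0.001, 0.0, -1.0]]
wrist_force: [-1.0, 1.1, 4.0]
finger_gap: 0.0348
grasp_force: 62.1
```

```bash
python3 chk.py 4 230 130
```

```text
t 7.3833 slot-stud in holder axes 0.00038378058354243075 -0.00010345551617379497 0.0003798574880595762 yaw -15.915422148344293 tilt [-0.00077266  0.00028701] F [-1.63408328  0.94624393  4.04722266]
```

View pics/c_4.png

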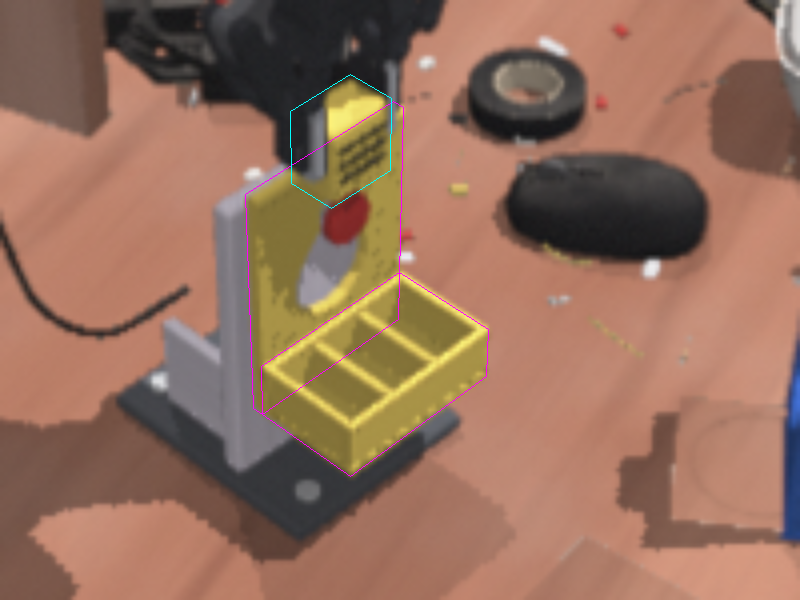

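The red head (347,218) now sits at the slot's top and the vertical force rose from −2 to +4 N, so the holder is seated. I'll let go and back off upward.

Request:
hand_motion:
  motion: {"dx": [0, 0, 0, 0, 0, 0], "dy": [0, 0, 0, 0, 0, 0], "dz": [0, 0, 0, 0, 0, 0], "drx": [0, 0, 0, 0, 0, 0], "dry": [0, 0, 0, 0, 0, 0], "drz": [0, 0, 0, 0, 0, 0]}
  finger_gap: 0.07

```text
t: 7.88
tool_pos: [0.6421, -0.082, 0.1817]
tcp_rot: [[-0.962, 0.274, -0.0], [0.274, 0.962, -0.0], [0.0, -0.0, -1.0]]
wrist_force: [-0.2, -0.1, 0.2]
finger_gap: 0.0701
grasp_force: 0.0
```

Request:
hand_motion:
  motion: {"dx": [0, 0, 0, 0, 0, 0, 0, 0], "dy": [0, 0, 0, 0, 0, 0, 0, 0], "dz": [-0.05, -0.1, -0.15, -0.15, -0.15, 0, 0, 0], "drx": [0, 0, 0, 0, 0, 0, 0, 0], "dry": [0, 0, 0, 0, 0, 0, 0, 0], "drz": [0, 0, 0, 0, 0, 0, 0, 0]}

```text
t: 8.55
tool_pos: [0.6419, -0.082, 0.3019]
tcp_rot: [[-0.962, 0.274, 0.0], [0.274, 0.962, -0.0], [-0.0, 0.0, -1.0]]
wrist_force: [-0.9, -0.3, 0.2]
finger_gap: 0.0703
grasp_force: 0.0
```

Run:
```python
from h import *
a=snap("scene","s5");b=snap("top","t5")
cv2.imwrite("pics/f.png",np.hstack([cv2.resize(a[130:280,230:430],(400,300)),cv2.resize(a,(400,300))])[:,:,::-1])
```

```text
(no output)
```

View pics/f.png

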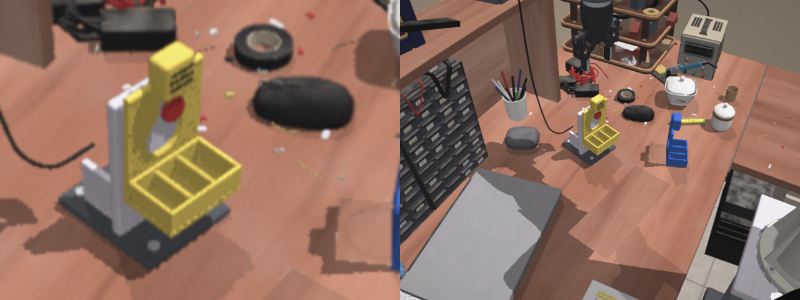

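The holder hangs upright on the stud with the head at (172,108) in the crop, the gripper is clear, and the blue holder is still standing where it was.

```bash
python3 -c "
from workcell import manip, optics, job
print(job.hand_in())"
```

```text
the job is handed in; nothing more can be done
None
```

The yellow holder hangs upright and seated on the red-headed stud, the gripper is clear of it, the blue holder was not touched, and the job was handed in at about 8.7 s.

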